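Dress the ramekin turntable with a straightedge

ROBOT

A 6-joint arm with a two-finger parallel gripper is mounted at the origin on the work surface. World frame = base frame: x ahead of the robot, y to its left, z up, the work surface at z = 0. Lengths are in mm, angles in rad, forces in N, time in s.
With the tool pointing down it reaches from about 350 to 775 mm from the base axis. Payload 5.5 kg.
Tool frame: the origin (TCP) lies at the very end of the fingers, on their centre line; the grasp point (between the pads) lies 19 mm behind it; z points along the fingers, y is the direction in which the jaws open and shut (so a half turn about z gives the same grasp; the last joint's range is limited). The gripper opens to 85 mm and grips with 20 to 120 N. Pads are 22 mm wide; open, the fingers measure 114 mm over their backs; the gripper's body (76 mm by 85 mm) begins 54 mm behind the grasp point. The pads swing forward as they close: fully open they stand 13 mm farther back than shut.
Start: joints at [-1.442, 0.313, 0.046, 1.304, 0, 1.431], TCP at [152.699, -554.396, 231.323] pointing down, gripper open.
Joint ranges: [-2.76, 2.76], [-0.86, 1.69], [-1.03, 1.26], [-2.2, 2.34], [-1.47, 1.5], [-3.14, 3.14]. Speed limits (rad/s): [2.57, 2.57, 3.14, 3.14, 3.14, 3.14].

INTERFACE

Orientations are given as a unit quaternion [x, y, z, w].
In Python, from plant import ctrl gives the robot as it stands.
- The arm moves only by the shell command python3 -m inch 'ROWS'. ROWS is JSON, a list of rows, each a list of 7 numbers: the turn, a rotation vector about the tool's x, y, z in degrees, then the shift along the tool's x, y, z in cm, then the finger opening in cm, from 0 to 8.54. In form: [[rx, ry, rz, tx, ty, tz, hand], ...]. A call has 1 to 12 rows; each row is the pose to reach, as a shift and turn from the pose measured when the call began, along the tool's axes at that moment; what a row does not reach only later rows make up. A row lasts 1/12 s, in which the tool goes at most 41.7 mm and 7.16 degrees, less where a joint would pass 70% of its speed; a pose out of reach is approached as far as the arm can. A call with a gripper value outside its range is refused whole. The fingers move at their own pace and stop on an object; the grip force is fixed at half the most. Time passes only in rows, so rows that repeat a pose let the fingers close. It gives the time, the measured TCP pose, the force and the opening at its end, in the units of the state.
- ctrl.get_state(): the state, without advancing time (a new reading comes with each control period).
- ctrl.camera(name): name is "side" or "top"; returns a dict with "img" (384x512x3 uint8, blue, green, red), "camera_matrix" (3x3 intrinsics, pixels), "R" (3x3) and "t" (3): a world point X has camera coordinates R X + t. Camera axes: x right, y down, z forward; pixel columns grow to the right and rows downward; lengths in mm; the calibration is good to about 2 mm. A picture is of the moment at which its call begins. There is no depth.
- ctrl.close_job(): hands the job in, once; it reports no verdict.
The state is a dict: "t": time; "joint_positions": joint angles; "qd": joint speeds; "effort": joint torques, N m; "tool_pos": TCP position; "orientation": TCP orientation; "force": force on the tool from outside, world axes, zero at the start; "moment": the same for the moment, N m; "grip_width": finger opening in mm.
Only numpy, scipy, OpenCV 4.12 (cv2) and the standard library are available. Lean on these libraries where they do the work, as an engineer would, in place of code of your own. Each camera call takes 0.05 s, during which the arm holds its last target. There are 200 camera calls.

TASK

With the bamboo straightedge, push the loose ramekins that face the robot on the turntable into a straight row, flush against the block's face; then turn the table anticlockwise by its post to the next click stop, a quarter turn on, line up the second row against its own face in the same way, and so again with the third. Do not touch the ramekins with the fingers and leave the jug, squeezer and ladle alone. At the end all three rows are flush and upright, the table rests in its last stop, and the straightedge stands upright, lengthwise on the middle of its mat.

Things in the scene. Friction and masses are not known exactly. Their poses are not given: they have to be found in the camera images.
- turntable (a joint): angle of the round wooden turntable (rad), growing anticlockwise from above. Three spring detents (click stops): 0 as found, 1.571 (a quarter turn) and 3.142; end stops just past 0 and 3.142. Leaving a detent takes up to about 1.2 N m (15 N at the post); within about 0.7 rad it is drawn in.
- turntable_top (a point): turntable axis at the disc's upper face (24 mm above the counter). Disc diameter 450 mm; on it a fixed square wooden block, side 200 mm, 30 mm high: its upright faces, 100 mm from the axis, are the fences. Axes turn with the disc: z up, x, y square to the block. First row: -x face (faces the robot as found); second: +y face (faces it at 1.571); third: +x face (at 3.142).
- post (a point): upright round steel post, 22 mm in diameter, 42 mm tall, standing on the block, 80 mm to +y of the axis in the turntable's axes; this point is 24 mm above the block's top and 18 mm below the post's top. Used to turn the table.
- straightedge: bamboo straightedge with a grip: a bar 240 mm long (its y), 24 mm thick (its x), 26 mm high, and on its middle a grip block 60 mm long (y), 18 mm thick (x), from 26 to 72 mm above the underside. About 180 g. Origin at the centre of the underside; it stands upright by itself. Both sides are alike.
- mat: flat black rubber mat fixed to the counter, 100 mm (x) by 260 mm (its y), 3 mm thick, the straightedge's place; origin at the centre of its underside.
- jug: glass jug with a handle, 150 mm high, 90 mm wide, bystander; origin under its centre
- squeezer: green plastic squeezer lying on the counter, about 230 mm long, bystander
- ladle: small steel ladle lying on the counter, 200 mm long, bystander
- first1: round white ceramic ramekin, 44 mm diameter, 28 mm high, about 70 g, upright; origin at the centre of its underside. May be absent. Stands loosely off the block's -x face (first row).
- first2: round white ceramic ramekin, 44 mm diameter, 28 mm high, about 70 g, upright; origin at the centre of its underside. May be absent. Stands loosely off the block's -x face (first row).
- first3: round white ceramic ramekin, 44 mm diameter, 28 mm high, about 70 g, upright; origin at the centre of its underside. May be absent. Stands loosely off the block's -x face (first row).
- second1: round white ceramic ramekin, 44 mm diameter, 28 mm high, about 70 g, upright; origin at the centre of its underside. May be absent. Stands loosely off the block's +y face (second row).
- second2: round white ceramic ramekin, 44 mm diameter, 28 mm high, about 70 g, upright; origin at the centre of its underside. May be absent. Stands loosely off the block's +y face (second row).
- second3: round white ceramic ramekin, 44 mm diameter, 28 mm high, about 70 g, upright; origin at the centre of its underside. May be absent. Stands loosely off the block's +y face (second row).
- third1: round white ceramic ramekin, 44 mm diameter, 28 mm high, about 70 g, upright; origin at the centre of its underside. May be absent. Stands loosely off the block's +x face (third row).
- third2: round white ceramic ramekin, 44 mm diameter, 28 mm high, about 70 g, upright; origin at the centre of its underside. May be absent. Stands loosely off the block's +x face (third row).
- third3: round white ceramic ramekin, 44 mm diameter, 28 mm high, about 70 g, upright; origin at the centre of its underside. May be absent. Stands loosely off the block's +x face (third row).
Things that resemble listed ones, but are neither listed nor needed, are in the scene too. Leave any blue look-alike of the straightedge alone.

How it is judged (in metres and radians):
On the way, in this order (a step that is already met when the one before it is completed fails the run):
1. the first row is flush against the block while the table is in its first stop (x of first1 in the frame of turntable_top between -0.127 and -0.112 m and y of first1 in the frame of turntable_top between -0.11 and 0.11 m and angle between each of first1, first2, first3's own z axis and vertical below 0.15 rad and x of first2 in the frame of turntable_top between -0.127 and -0.112 m and y of first2 in the frame of turntable_top between -0.11 and 0.11 m and x of first3 in the frame of turntable_top between -0.127 and -0.112 m and y of first3 in the frame of turntable_top between -0.11 and 0.11 m and value of joint turntable below 0.12 rad), for 0.2 s.
2. the table is turned to its second stop (value of joint turntable between 1.5 and 1.64 rad), for 0.2 s.
3. the second row is flush against the block with the table in its second stop (all of step 2 and y of second1 in the frame of turntable_top between 0.112 and 0.127 m and x of second1 in the frame of turntable_top between -0.11 and 0.11 m and angle between each of second1, second2, second3's own z axis and vertical below 0.15 rad and y of second2 in the frame of turntable_top between 0.112 and 0.127 m and x of second2 in the frame of turntable_top between -0.11 and 0.11 m and y of second3 in the frame of turntable_top between 0.112 and 0.127 m and x of second3 in the frame of turntable_top between -0.11 and 0.11 m), for 0.2 s.
4. the table is turned to its third stop (value of joint turntable between 3.07 and 3.21 rad), for 0.2 s.
5. the third row is flush against the block with the table in its third stop (all of step 4 and x of third1 in the frame of turntable_top between 0.112 and 0.127 m and y of third1 in the frame of turntable_top between -0.11 and 0.11 m and angle between each of third1, third2, third3's own z axis and vertical below 0.15 rad and x of third2 in the frame of turntable_top between 0.112 and 0.127 m and y of third2 in the frame of turntable_top between -0.11 and 0.11 m and x of third3 in the frame of turntable_top between 0.112 and 0.127 m and y of third3 in the frame of turntable_top between -0.11 and 0.11 m), for 0.2 s.
At the end, for the whole second after the job is handed in: every ramekin upright within 5 mm of touching its own face of the block (at most 110 mm from its middle), turntable still at 3.07 to 3.21 rad, straightedge at rest upright on the mat, within 36 mm across and 30 mm along of its centre and 0.25 rad of its length (all of step 5 and x of first1 in the frame of turntable_top between -0.127 and -0.112 m and y of first1 in the frame of turntable_top between -0.11 and 0.11 m and angle between each of first1, first2, first3, second1, second2, second3's own z axis and vertical below 0.15 rad and x of first2 in the frame of turntable_top between -0.127 and -0.112 m and y of first2 in the frame of turntable_top between -0.11 and 0.11 m and x of first3 in the frame of turntable_top between -0.127 and -0.112 m and y of first3 in the frame of turntable_top between -0.11 and 0.11 m and y of second1 in the frame of turntable_top between 0.112 and 0.127 m and x of second1 in the frame of turntable_top between -0.11 and 0.11 m and y of second2 in the frame of turntable_top between 0.112 and 0.127 m and x of second2 in the frame of turntable_top between -0.11 and 0.11 m and y of second3 in the frame of turntable_top between 0.112 and 0.127 m and x of second3 in the frame of turntable_top between -0.11 and 0.11 m and x of straightedge in the frame of mat between -0.036 and 0.036 m and y of straightedge in the frame of mat between -0.03 and 0.03 m and z of straightedge in the frame of mat below 0.008 m and angle between straightedge's own z axis and vertical below 0.1 rad and angle between the y axis of straightedge and the y axis of mat, either way round below 0.25 rad and linear speed of straightedge below 0.02 m/s and velocity of joint turntable between -0.05 and 0.05 rad/s).
It fails at once if the fingers press on a ramekin (contact force between the fingers and first1 above 1 N or contact force between the fingers and first2 above 1 N or contact force between the fingers and first3 above 1 N or contact force between the fingers and second1 above 1 N or contact force between the fingers and second2 above 1 N or contact force between the fingers and second3 above 1 N or contact force between the fingers and third1 above 1 N or contact force between the fingers and third2 above 1 N or contact force between the fingers and third3 above 1 N).
It fails at once if a bystander is moved by more than 30 mm (distance of any of jug, squeezer, ladle from where it was at the start of the episode above 0.03 m).
Of first1, first2, first3 only 2 to 3 are there at a start; the rules pass over those that are not, and their reading is None.
Of second1, second2, second3 only 2 to 3 are there at a start; the rules pass over those that are not, and their reading is None.
Of third1, third2, third3 only 2 to 3 are there at a start; the rules pass over those that are not, and their reading is None.
At some moment in a run one of first1, first2, first3, second1, second2, second3, third1, third2, third3 may be knocked a few centimetres aside while the robot is not near it.
It also fails if it takes over 210 s, if anything falls off the work surface, if the arm or the gripper's body presses on something with over 40 N, if the wrist force passes 120 N, or if a joint passes its speed limit or range.

## Working session

There is one attempt and no reset: what is moved stays moved. The work goes in short steps, Python scripts to look and compute and a shell command to move; the robot and the scene stay as the last step left them, time stands still between calls to the robot, and variables do not carry over. Pictures are saved under pics/ and viewed, about 12 in all and at most 16, crops included, and the job is handed in when it is done.

```bash
ls; mkdir -p pics; cat > h.py <<'E'
import cv2,numpy as np
from plant import ctrl
from scipy.spatial.transform import Rotation as R
def cam(n,f=None,crop=None,s=1):
    c=ctrl.camera(n)
    np.savez('cal_'+n,K=c['camera_matrix'],R=c['R'],t=c['t'])
    im=np.array(c['img'])
    if f:
        o=im
        if crop: o=im[crop[1]:crop[3],crop[0]:crop[2]]
        cv2.imwrite('pics/'+f,cv2.resize(o,None,fx=s,fy=s,interpolation=cv2.INTER_CUBIC))
    return im
def cal(n):
    d=np.load('cal_'+n+'.npz'); return d['K'],d['R'],d['t'].ravel()
def ray(n,p):
    K,Rm,t=cal(n); d=Rm.T@np.linalg.solve(K,[p[0],p[1],1]); return -Rm.T@t,d
def onz(n,p,z):
    o,d=ray(n,p); return (o+d*(z-o[2])/d[2]).round(1)
def tri(a,pa,b,pb):
    o1,d1=ray(a,pa);o2,d2=ray(b,pb)
    s=np.linalg.lstsq(np.c_[d1,-d2],o2-o1,rcond=None)[0]
    A=o1+d1*s[0];B=o2+d2*s[1]; return ((A+B)/2).round(1),np.linalg.norm(A-B).round(1)
def proj(n,X):
    K,Rm,t=cal(n); q=K@(Rm@np.array(X,float)+t); return (q[:2]/q[2]).round(1)
def delta(x,y,z,yaw=None):
    """tool-axes shift (cm) and rz (deg) to world target; tool down, yaw = direction angle of tool x in deg"""
    s=ctrl.get_state(); r=R.from_quat(s['orientation']); M=r.as_matrix()
    sh=M.T@(np.array([x,y,z])-s['tool_pos'])/10
    out=sh.round(2)
    rv=None
    if yaw is not None:
        c,sn=np.cos(np.radians(yaw)),np.sin(np.radians(yaw))
        T=np.array([[c,sn,0],[sn,-c,0],[0,0,-1]])
        rv=np.degrees(R.from_matrix(M.T@T).as_rotvec()).round(1)
    print('t',s['t'],'shift cm',out,'rot',rv,'toolx',M[:,0].round(3),'y',M[:,1].round(3),'z',M[:,2].round(3))
E
python3 - <<'E'
from h import *
for n in('top','side'):
    cam(n,n+'1.png',s=1.56); K,Rm,t=cal(n); print(n,K.round(0).tolist(),(-Rm.T@t).round(0),Rm.round(2).tolist())
print(ctrl.get_state()); delta(150,-550,230,0)
E
```

```text
pics
top [[363.0, 0.0, 262.0], [0.0, 363.0, 192.0], [0.0, 0.0, 1.0]] [ 348.  -78. 1381.] [[-0.0, -1.0, 0.0], [-0.99, 0.0, -0.15], [0.15, -0.0, -0.99]]
side [[466.0, 0.0, 257.0], [0.0, 466.0, 199.0], [0.0, 0.0, 1.0]] [  467. -1060.  1179.] [[1.0, -0.07, 0.02], [-0.04, -0.75, -0.66], [0.06, 0.66, -0.75]]
{'t': 0.1, 'joint_positions': array([-1.44161432e+00,  3.13902236e-01,  4.50827524e-02,  1.30359635e+00,
        1.40508058e-05,  1.43116260e+00]), 'qd': array([ 0.00016772, -0.00217455,  0.00174252,  0.00099446,  0.00156918,
       -0.00136372]), 'effort': array([ 1.79377890e-03, -4.81724954e+01,  2.99244815e+01,  1.26836705e-02,
       -1.17769750e-04, -1.04023670e-05]), 'tool_pos': array([ 152.630777  , -553.89779415,  230.50713983]), 'orientation': array([ 9.90980529e-01,  1.34003488e-01,  1.12569520e-05, -8.09707424e-04]), 'force': array([-0.77321522, -0.78131754,  0.85856946]), 'moment': array([-0.03458707,  0.0031134 ,  0.03990926]), 'grip_width': 85.34207651892821}
t 0.1 shift cm [-0.15 -0.45  0.05] rot [-0.1 -0.  15.4] toolx [0.964 0.266 0.   ] y [ 0.266 -0.964 -0.002] z [-0.     0.002 -1.   ]
```

View pics/top1.png

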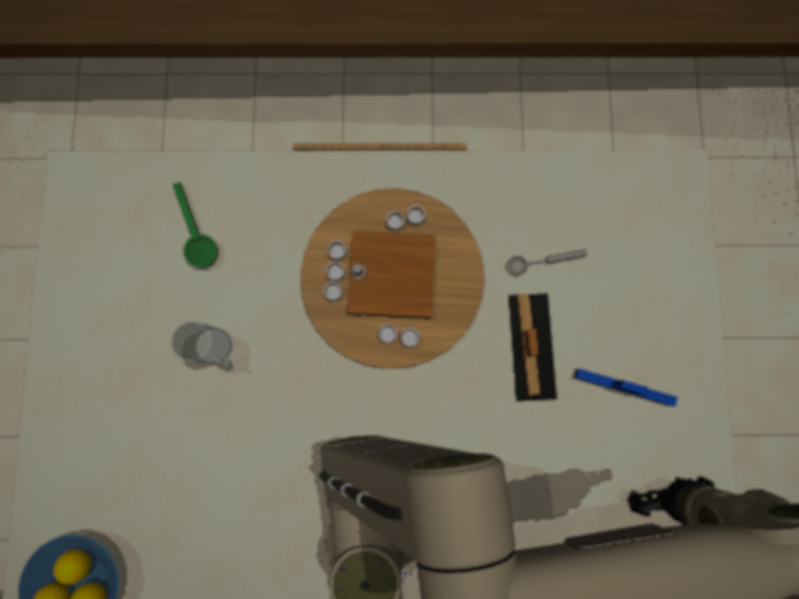

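View pics/side1.png

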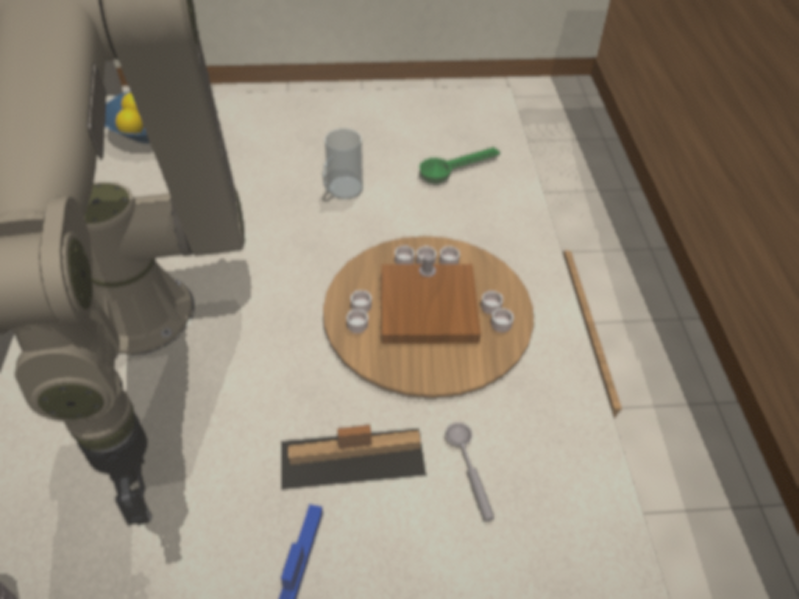

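Top shows the turntable near (393,278), straightedge on the mat at (530,347), two first-row ramekins at (388,334) and (410,338), three second-row ones on the left, two third-row ones at the far side; the blue look-alike is right of the mat. Enlarged crops next, for measuring.

```bash
python3 - <<'E'
from h import *
cam('top','top2.png',(185,115,365,265),4.4); cam('side','side2.png',(170,145,350,320),3.4)
E
```

```text
(no output)
```

View pics/top2.png

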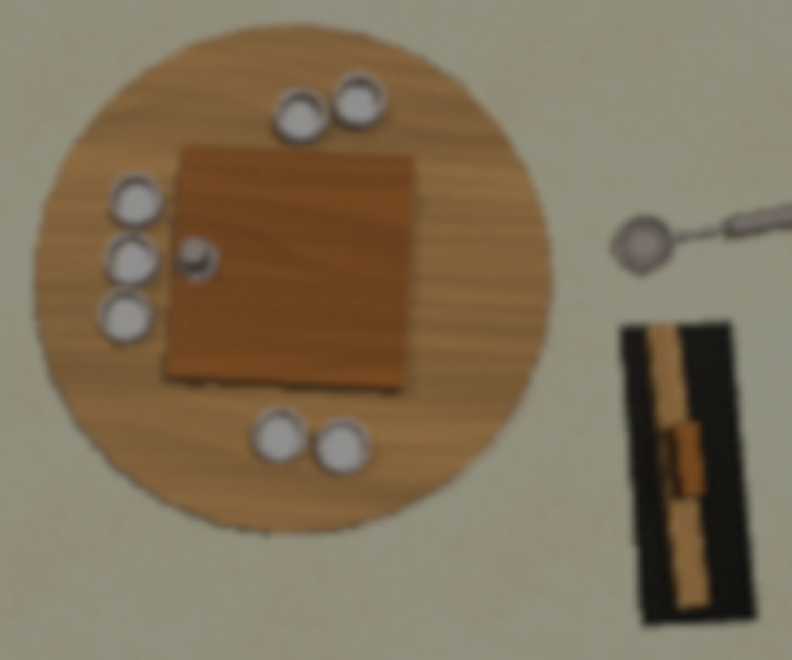

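View pics/side2.png

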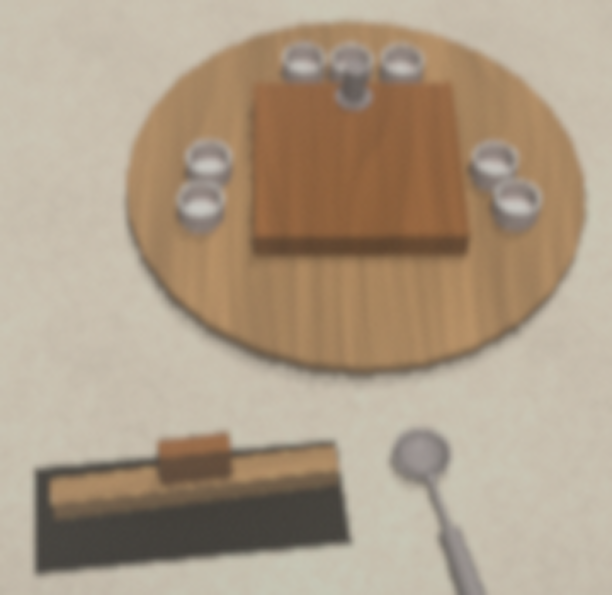

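```bash
python3 - <<'E'
from h import *
T=lambda u,v:(185+(u+.5)/4.4-.5,115+(v+.5)/4.4-.5); S=lambda u,v:(170+(u+.5)/3.4-.5,145+(v+.5)/3.4-.5)
print('grip tri',tri('top',T(690,459),'side',S(195,441)))
print('post tri',tri('top',T(193,252),'side',S(351,60)))
print('block nearR corner',tri('top',T(402,391),'side',S(252,238)),tri('top',T(414,156),'side',S(468,236)))
b=np.array([onz('top',T(*p),54) for p in[(180,146),(414,156),(402,391),(164,379)]]);print('block',b.tolist(),b.mean(0))
print('sides',np.linalg.norm(b-np.roll(b,1,0),axis=1), 'near edge',b[3]-b[2],'far',b[0]-b[1])
e=[onz('top',T(*p),29) for p in[(662,324),(693,608)]];print('bar ends',e,(e[0]+e[1])/2,np.linalg.norm(e[0]-e[1]))
m=np.array([onz('top',T(*p),3) for p in[(620,326),(731,321),(757,620),(641,626)]]);print('mat',m.tolist(),m.mean(0))
print('grip z75',onz('top',T(690,459),75))
for p in[(279,435),(342,446),(136,200),(131,259),(126,315),(300,115),(359,101)]: print('ram',onz('top',T(*p),24+26))
print('disc',onz('top',T(34,280),24),onz('top',T(552,280),24),onz('top',T(295,533),24),onz('top',T(295,24),24))
E
```

```text
grip tri (array([ 450.8, -366. ,   77.2]), np.float64(2.3))
post tri (array([616.1,  38.7, 105.4]), np.float64(1.2))
block nearR corner (array([ 509.7, -132.7,   48.7]), np.float64(0.8)) (array([ 710.2, -144.5,   52.6]), np.float64(2.1))
block [[720.0, 55.7, 54.0], [710.9, -144.4, 54.0], [508.7, -132.5, 54.0], [519.2, 66.4, 54.0]] [614.7 -38.7  54. ]
sides [201.08488257 200.30681466 202.5498704  199.1769565 ] near edge [ 10.5 198.9   0. ] far [  9.1 200.1   0. ]
bar ends [array([ 569.1, -356.8,   29. ]), array([ 329. , -374.9,   29. ])] [ 449.05 -365.85   29.  ] 240.78127003569028
mat [[571.7, -325.5, 3.0], [575.9, -422.6, 3.0], [318.5, -434.6, 3.0], [313.7, -335.9, 3.0]] [ 444.95 -379.65    3.  ]
grip z75 [ 449.8 -366.6   75. ]
ram [472.4 -29.7  50. ]
ram [463.1 -82.3  50. ]
ram [673.7  93.   50. ]
ram [622.4  96.4  50. ]
ram [574.2  99.7  50. ]
ram [748.5 -46.8  50. ]
ram [760.9 -97.6  50. ]
disc [609.4 183.2  24. ] [ 608.6 -264.1   24. ] [392.  -42.6  24. ] [839.7 -41.6  24. ]
```

```bash
python3 - <<'E'
from h import *
delta(450,-366,150,4.3);delta(450,-366,37,4.3)
E
```

```text
t 0.2 shift cm [ 33.66 -10.22   8.09] rot [-0.1 -0.  11.1] toolx [0.964 0.266 0.   ] y [ 0.266 -0.964 -0.001] z [-0.     0.001 -1.   ]
t 0.2 shift cm [ 33.66 -10.21  19.39] rot [-0.1 -0.  11.1] toolx [0.964 0.266 0.   ] y [ 0.266 -0.964 -0.001] z [-0.     0.001 -1.   ]
```

```bash
python3 -m inch '[[0,0,2,4,-1.2,1,8.5],[0,0,4,8,-2.4,2,8.5],[0,0,6,12,-3.6,3,8.5],[0,0,8,16,-4.8,4,8.5],[0,0,10,20,-6,5,8.5],[0,0,11,24,-7.2,6,8.5],[0,0,11,28,-8.4,7,8.5],[0,0,11,31,-9.4,8,8.5],[0,0,11,33.7,-10.2,8,8.5],[0,0,11,33.7,-10.2,8,8.5],[0,0,11,33.7,-10.2,8,8.5],[0,0,11,33.7,-10.2,8,8.5]]'; python3 - <<'E'
from h import *
delta(450,-366,37,4.3)
E
```

```text
t: 1.2
tool_pos: [450.2, -366.2, 150.8]
orientation: [0.999, 0.039, -0.0, -0.001]
force: [-0.2, -0.6, 0.2]
grip_width: 85.0
t 1.2 shift cm [-1.000e-02 -0.000e+00  1.138e+01] rot [-0.1  0.   0.1] toolx [ 0.997  0.077 -0.001] y [ 0.077 -0.997 -0.001] z [-0.001  0.001 -1.   ]
```

```bash
python3 -m inch '[[0,0,0,0,0,3,8.5],[0,0,0,0,0,6,8.5],[0,0,0,0,0,9,8.5],[0,0,0,0,0,11.3,8.5],[0,0,0,0,0,11.3,8.5],[0,0,0,0,0,11.3,8.5]]' && python3 -m inch '[[0,0,0,0,0,0,1],[0,0,0,0,0,0,0.5],[0,0,0,0,0,0,0.5],[0,0,0,0,0,0,0.5],[0,0,0,0,0,0,0.5],[0,0,0,0,0,0,0.5],[0,0,0,0,0,0,0.5],[0,0,0,0,0,0,0.5],[0,0,0,0,0,0,0.5],[0,0,0,0,0,0,0.5]]'
```

```text
t: 1.7
tool_pos: [448.3, -366.3, 37.2]
orientation: [0.999, 0.037, -0.001, -0.002]
force: [-0.4, 0.3, 0.5]
grip_width: 85.3
t: 2.53
tool_pos: [448.7, -366.7, 38.0]
orientation: [0.999, 0.038, -0.001, -0.001]
force: [-0.5, 0.6, 5.4]
grip_width: 17.3
```

```bash
python3 -m inch '[[0,0,0,0,0,-3,0.5],[0,0,0,0,0,-6,0.5],[0,0,0,0,0,-9,0.5],[0,0,0,0,0,-9.2,0.5],[0,0,0,0,0,-9.2,0.5]]'; python3 - <<'E'
from h import *
delta(404,-48,130,87);
E
```

```text
t: 2.95
tool_pos: [450.0, -367.8, 131.9]
orientation: [0.999, 0.038, 0.0, 0.001]
force: [0.4, -0.3, -1.8]
grip_width: 17.5
t 2.95 shift cm [ -2.17 -32.24   0.15] rot [  0.1   0.  -82.7] toolx [0.997 0.075 0.001] y [ 0.075 -0.997  0.001] z [ 0.001 -0.001 -1.   ]
```

```bash
python3 -m inch '[[0,0,-7,-0.2,-2.7,0,0.5],[0,0,-14,-0.4,-5.4,0,0.5],[0,0,-21,-0.6,-8.1,0,0.5],[0,0,-28,-0.8,-10.8,0,0.5],[0,0,-35,-1,-13.5,0,0.5],[0,0,-42,-1.2,-16.2,0,0.5],[0,0,-49,-1.4,-19,0,0.5],[0,0,-56,-1.6,-22,0,0.5],[0,0,-63,-1.8,-25,0,0.5],[0,0,-70,-2,-28,0,0.5],[0,0,-77,-2.1,-31,0,0.5],[0,0,-82.7,-2.2,-32.2,0,0.5]]'; python3 -m inch '[[0,0,0,0,0,0,0.5],[0,0,0,0,0,0,0.5]]'; python3 - <<'E'
from h import *
delta(404,-48,64,87)
cam('side','side3.png',(170,120,350,320),3)
cam('top','top3.png',(185,115,365,265),4.4)
E
```

```text
t: 3.95
tool_pos: [400.8, -44.8, 129.5]
orientation: [0.722, 0.691, -0.001, -0.002]
force: [-0.5, 0.2, -2.3]
grip_width: 17.1
t: 4.12
tool_pos: [399.0, -43.6, 127.8]
orientation: [0.722, 0.692, -0.002, -0.004]
force: [-1.1, -0.3, -1.7]
grip_width: 17.6
t 4.1167 shift cm [-0.43  0.57  6.38] rot [-0.4 -0.1  0.5] toolx [0.044 0.999 0.002] y [ 0.999 -0.044 -0.008] z [-0.007  0.003 -1.   ]
```

View pics/side3.png

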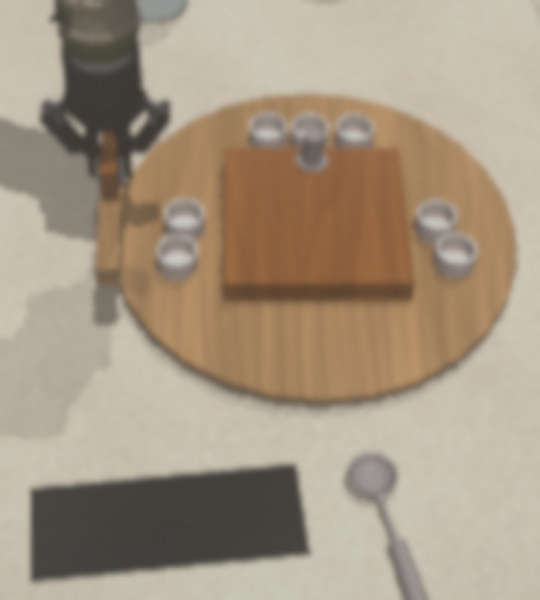

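```bash
python3 -m inch '[[-0.4,0,0.5,-0.4,0.5,2.5,0.5],[-0.4,0,0.5,-0.4,0.5,5,0.5],[-0.4,0,0.5,-0.4,0.5,6.3,0.5],[-0.4,0,0.5,-0.4,0.5,6.3,0.5],[-0.4,0,0.5,-0.4,0.5,6.3,0.5]]' ; python3 - <<'E'
from h import *
delta(450,-48,64,87)
E
```

```text
t: 4.63
tool_pos: [404.3, -49.9, 65.0]
orientation: [0.727, 0.687, 0.001, -0.001]
force: [0.6, 0.8, -1.8]
grip_width: 17.4
t 4.6333 shift cm [0.46 4.55 0.09] rot [-0.  -0.1 -0.3] toolx [0.057 0.998 0.002] y [ 0.998 -0.057 -0.001] z [-0.001  0.002 -1.   ]
```

```bash
python3 -m inch '[[0,0,-0.3,0.1,0.5,0.1,0.5],[0,0,-0.3,0.2,1,0.1,0.5],[0,0,-0.3,0.2,1.4,0.1,0.5],[0,0,-0.3,0.2,1.8,0.1,0.5],[0,0,-0.3,0.2,2.2,0.1,0.5],[0,0,-0.3,0.3,2.6,0.1,0.5],[0,0,-0.3,0.3,3,0.1,0.5],[0,0,-0.3,0.4,3.4,0.1,0.5],[0,0,-0.3,0.4,3.8,0.1,0.5],[0,0,-0.3,0.4,4.2,0.1,0.5],[0,0,-0.3,0.4,4.6,0.1,0.5],[0,0,-0.3,0.4,4.6,0.1,0.5]]'; python3 - <<'E'
from h import *
delta(460,-48,64,87)
E
```

```text
t: 5.63
tool_pos: [451.5, -48.8, 63.9]
orientation: [0.725, 0.688, 0.001, -0.001]
force: [0.1, -0.3, -1.6]
grip_width: 17.5
t 5.6333 shift cm [ 0.12  0.85 -0.  ] rot [ 0.  -0.1  0. ] toolx [0.052 0.999 0.002] y [ 0.999 -0.052  0.   ] z [ 0.     0.002 -1.   ]
```

```bash
python3 -m inch '[[0,0,0,0,0.3,0,0.5],[0,0,0,0,0.5,0,0.5],[0,0,0,0,0.5,0,0.5],[0,0,0,0,0.5,0,0.5]]';python3 -m inch '[[0,0,0,0,0.2,0,0.5],[0,0,0,0,0.3,0,0.5],[0,0,0,0,0.3,0,0.5],[0,0,0,0,0.3,0,0.5]]'
```

```text
t: 5.97
tool_pos: [456.8, -49.1, 64.0]
orientation: [0.725, 0.688, 0.001, -0.0]
force: [-1.0, 1.1, -0.4]
grip_width: 17.5
t: 6.3
tool_pos: [459.8, -49.3, 64.0]
orientation: [0.725, 0.688, 0.001, -0.0]
force: [-0.2, 0.4, -2.0]
grip_width: 17.4
```

```bash
python3 -m inch '[[0,0,0,0,0.2,0,0.5],[0,0,0,0,0.2,0,0.5],[0,0,0,0,0.2,0,0.5],[0,0,0,0,0.2,0,0.5]]';python3 -m inch '[[0,0,0,0,0.1,0,0.5],[0,0,0,0,0.2,0,0.5],[0,0,0,0,0.2,0,0.5],[0,0,0,0,0.2,0,0.5]]'; python3 - <<'E'
from h import *
cam('side','side4.png',(170,120,350,320),3)
E
```

```text
t: 6.63
tool_pos: [460.0, -49.2, 63.6]
orientation: [0.725, 0.688, -0.0, -0.002]
force: [-5.2, -0.8, 1.7]
grip_width: 17.1
t: 6.97
tool_pos: [460.1, -49.1, 63.1]
orientation: [0.725, 0.688, -0.002, -0.003]
force: [-6.5, -0.1, 1.1]
grip_width: 17.3
```

View pics/side4.png

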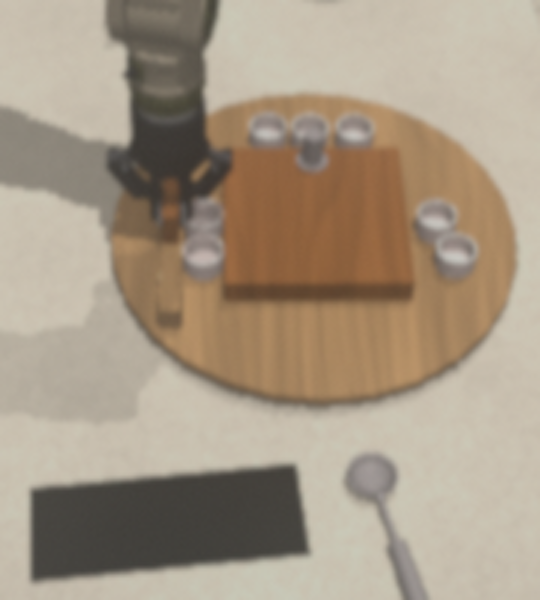

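Side view shows both first-row ramekins (205,215) and (203,255) against the block's left face, bar behind them. Retract and park the bar on the counter.

```bash
python3 -m inch '[[0,0,0,0,-1,0,0.5],[0,0,0,0,-3,-0.2,0.5],[0,0,0,0,-5,-0.2,0.5],[0,0,0,0,-7,-0.2,0.5],[0,0,0,0,-9,0,0.5],[0,0,0,0,-9.7,0,0.5],[0,0,0,0,-9.7,0,0.5],[0,0,0,0,-9.7,0,0.5],[0,0,0,0,-9.7,0,0.5]]'; python3 - <<'E'
from h import *
delta(362,-48,36,87)
E
```

```text
t: 7.77
tool_pos: [365.3, -44.6, 64.4]
orientation: [0.725, 0.688, -0.001, -0.002]
force: [-0.2, -0.3, -1.4]
grip_width: 17.1
t 7.7667 shift cm [-0.36 -0.3   2.84] rot [-0.2 -0.1 -0. ] toolx [0.052 0.999 0.001] y [ 0.999 -0.052 -0.004] z [-0.003  0.001 -1.   ]
```

```bash
python3 -m inch '[[-0.2,0,0,-0.3,-0.2,1,0.5],[-0.2,0,0,-0.3,-0.3,2,0.5],[-0.2,0,0,-0.3,-0.3,2.7,0.5],[-0.2,0,0,-0.3,-0.3,2.9,0.5],[-0.2,0,0,-0.3,-0.3,2.9,0.5]]'
```

```text
t: 8.18
tool_pos: [362.7, -47.5, 35.3]
orientation: [0.725, 0.688, 0.0, -0.0]
force: [0.2, -0.2, -2.2]
grip_width: 17.1
```

```bash
python3 -m inch '[[0,0,0,0,0,0.1,0.5],[0,0,0,0,0,0.15,0.5],[0,0,0,0,0,0.1,2],[0,0,0,0,0,0.1,5],[0,0,0,0,0,0,8.5],[0,0,0,0,0,0,8.5],[0,0,0,0,0,0,8.5],[0,0,0,0,0,-3,8.5],[0,0,0,0,0,-6,8.5],[0,0,0,0,0,-9,8.5],[0,0,0,0,0,-12,8.5],[0,0,0,0,0,-12,8.5]]'; python3 - <<'E'
from h import *
delta(619,41,140,87);delta(619,41,66,87)
im=cam('side','side5.png',(130,80,350,320),2.5); cam('top','top5.png',(185,115,365,265),4.4)
E
```

```text
t: 9.18
tool_pos: [366.0, -48.8, 160.4]
orientation: [0.725, 0.688, 0.002, 0.004]
force: [1.3, -0.7, -0.2]
grip_width: 84.8
t 9.1833 shift cm [10.29 24.78  2.22] rot [0.5 0.1 0. ] toolx [ 0.052  0.999 -0.002] y [ 0.999 -0.052  0.008] z [ 0.008 -0.002 -1.   ]
t 9.1833 shift cm [10.3  24.72  9.62] rot [0.5 0.1 0. ] toolx [ 0.052  0.999 -0.002] y [ 0.999 -0.052  0.008] z [ 0.008 -0.002 -1.   ]
```

View pics/side5.png

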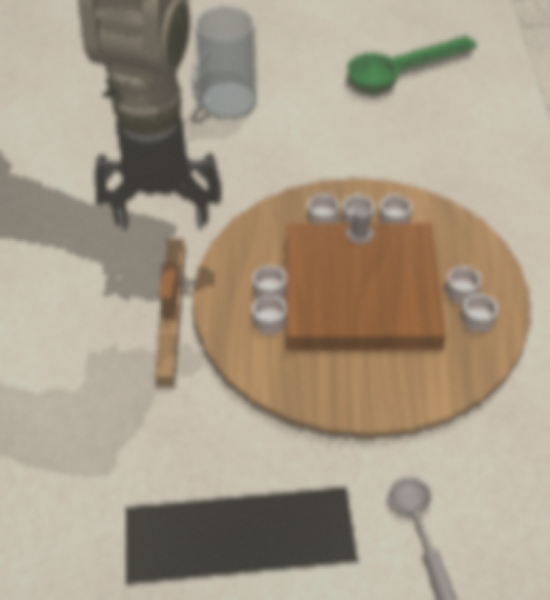

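```bash
python3 -m inch '[[0,0,0,1,2.5,0,8.5],[0,0,0,2,5,0,8.5],[0,0,0,3.3,8,0,8.5],[0,0,0,4.5,11,0,8.5],[0,0,0,6,14,0,8.5],[0,0,0,7.2,17,0,8.5],[0,0,0,8.5,20,0,8.5],[0.5,0,0,9.5,23,0.5,8.5],[0.5,0,0,10.3,24.7,1,8.5],[0.5,0,0,10.3,24.7,2,8.5],[0.5,0,0,10.3,24.7,2,8.5],[0.5,0,0,10.3,24.7,2,8.5]]'; python3 - <<'E'
from h import *
delta(618,41,66,87)
E
```

```text
t: 10.28
tool_pos: [613.6, 41.9, 134.6]
orientation: [0.725, 0.688, -0.004, -0.004]
force: [-0.6, -0.1, 0.4]
grip_width: 85.2
t 10.2833 shift cm [-0.07  0.53  6.85] rot [-0.6  0.   0. ] toolx [ 0.052  0.999 -0.   ] y [ 0.999 -0.052 -0.011] z [-0.011  0.001 -1.   ]
```

```bash
python3 -m inch '[[-0.5,0,0,0,0.5,2.5,8.5],[-0.5,0,0,0,0.5,5,8.5],[-0.5,0,0,0,0.5,6.8,8.5],[-0.5,0,0,0,0.5,6.8,8.5],[-0.5,0,0,0,0.5,6.8,8.5],[-0.5,0,0,0,0.5,6.8,5],[-0.5,0,0,0,0.5,6.8,1],[-0.5,0,0,0,0.5,6.8,1],[-0.5,0,0,0,0.5,6.8,1],[-0.5,0,0,0,0.5,6.8,1],[-0.5,0,0,0,0.5,6.8,1],[-0.5,0,0,0,0.5,6.8,1]]'; python3 - <<'E'
from h import *
delta(618,41,66,87)
E
```

```text
t: 11.28
tool_pos: [619.4, 41.6, 67.9]
orientation: [0.725, 0.689, 0.0, 0.0]
force: [1.2, -0.2, 6.1]
grip_width: 20.1
t 11.2833 shift cm [-0.07 -0.14  0.19] rot [0.1 0.  0. ] toolx [ 0.052  0.999 -0.   ] y [ 0.999 -0.052  0.001] z [ 0.001 -0.    -1.   ]
```

```bash
python3 -m inch '[[0,0,-3,-0.01,-0.42,0,1],[0,0,-7,-0.06,-0.97,0,1],[0,0,-12,-0.17,-1.66,0,1],[0,0,-17,-0.35,-2.34,0,1],[0,0,-22,-0.58,-3,0,1],[0,0,-27,-0.87,-3.63,0,1],[0,0,-32,-1.22,-4.24,0,1],[0,0,-37,-1.61,-4.81,0,1],[0,0,-42,-2.05,-5.35,0,1],[0,0,-46,-2.44,-5.75,0,1],[0,0,-50,-2.86,-6.13,0,1],[0,0,-50,-2.86,-6.13,0,1]]'; python3 - <<'E'
from h import *
s=ctrl.get_state();p=s['tool_pos']-[615,-39,0]
print(np.hypot(*p[:2]),np.degrees(np.arctan2(p[1],p[0])));delta(535.1,-34.8,67,177)
E
```

```text
t: 12.28
tool_pos: [555.1, 13.6, 67.9]
orientation: [0.365, 0.931, -0.003, 0.0]
force: [-1.5, -7.9, 1.4]
grip_width: 20.2
79.72090567663773 138.68623674595148
t 12.2833 shift cm [-1.83 -4.91  0.12] rot [ -0.3   0.  -39.9] toolx [-0.733  0.68  -0.003] y [ 0.68   0.733 -0.005] z [-0.002 -0.005 -1.   ]
```

```bash
python3 -m inch '[[0,0,-5,-0.03,-0.7,0,1],[0,0,-10,-0.13,-1.39,0,1],[0,0,-15,-0.29,-2.07,0,1],[0,0,-20,-0.5,-2.74,0,1],[0,0,-25,-0.78,-3.38,0,1],[0,0,-30,-1.1,-4,0,1],[0,0,-34,-1.4,-4.4,0,1],[0,0,-37,-1.65,-4.75,0,1],[0,0,-39.5,-1.8,-4.9,0,1],[0,0,-39.5,-1.8,-4.9,0,1],[0,0,-39.5,-1.8,-4.9,0,1],[0,0,-39.5,-1.8,-4.9,0,1]]'; python3 - <<'E'
from h import *
s=ctrl.get_state();p=s['tool_pos']-[615,-39,0]
print(np.hypot(*p[:2]),np.degrees(np.arctan2(p[1],p[0])));delta(535.1,-34.8,67,177)
E
```

```text
t: 13.28
tool_pos: [535.7, -34.5, 67.9]
orientation: [0.03, 1.0, -0.003, -0.0]
force: [4.6, -2.4, -6.0]
grip_width: 20.3
79.42257833015962 176.7707975046364
t 13.2833 shift cm [ 0.06 -0.03  0.09] rot [-0.3 -0.  -0.5] toolx [-0.998  0.06   0.   ] y [ 0.06   0.998 -0.005] z [-0.001 -0.005 -1.   ]
```

Release, rise, then back toward the parked bar.

```bash
python3 -m inch '[[0,0,0,0,0,0,4],[0,0,0,0,0,0,8.5],[0,0,0,0,0,0,8.5],[0,0,0,0,0,0,8.5],[0,0,0,0,0,0,8.5],[0,0,0,0,0,-3,8.5],[0,0,0,0,0,-6,8.5],[0,0,0,0,0,-9,8.5],[0,0,0,0,0,-9,8.5],[0,0,0,0,0,-9,8.5]]'; python3 - <<'E'
from h import *
delta(362.7,-47.5,140,87)
E
```

```text
t: 14.12
tool_pos: [537.2, -34.3, 160.1]
orientation: [0.03, 1.0, -0.003, 0.002]
force: [0.0, -0.4, -0.1]
grip_width: 84.8
t 14.1167 shift cm [17.35 -2.36  1.95] rot [-0.1  0.5 89.5] toolx [-0.998  0.06  -0.004] y [ 0.06   0.998 -0.006] z [ 0.004 -0.006 -1.   ]
```

```bash
python3 -m inch '[[0,0,7,1.5,-0.2,0,8.5],[0,0,14,3,-0.4,0,8.5],[0,0,21,4.5,-0.6,0,8.5],[0,0,28,6,-0.8,0,8.5],[0,0,35,7.5,-1,0,8.5],[0,0,42,9,-1.2,0,8.5],[0,0,49,10.5,-1.5,0,8.5],[0,0,56,12,-1.7,0.5,8.5],[0,0,63,13.5,-1.9,1,8.5],[0,0,70,15,-2.1,1.5,8.5],[0,0,77,16.5,-2.3,2,8.5],[0,0,84,17.4,-2.4,2,8.5]]'; python3 - <<'E'
from h import *
delta(362.7,-47.5,36,87)
cam('top','top6.png',(185,115,365,265),4.4); cam('side','side6.png',(130,80,350,320),2.5)
E
```

```text
t: 15.12
tool_pos: [358.7, -47.0, 137.1]
orientation: [0.694, 0.72, -0.002, 0.001]
force: [-0.2, -0.0, 0.1]
grip_width: 84.8
t 15.1167 shift cm [-0.02  0.41 10.11] rot [-0.1  0.3  5.2] toolx [-0.038  0.999 -0.005] y [ 0.999  0.038 -0.001] z [-0.001 -0.005 -1.   ]
```

View pics/top6.png

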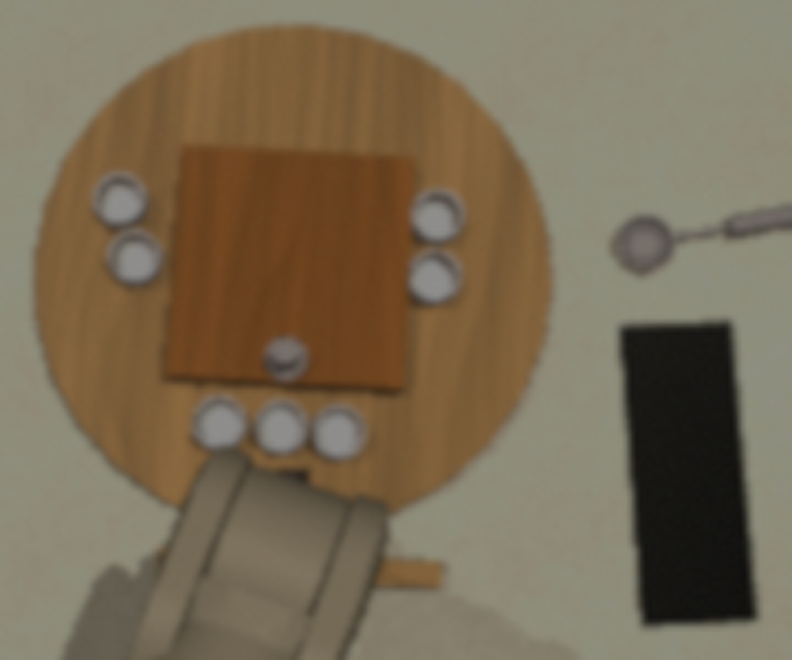

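The table sits in the second stop; first row stays flush on the right face, second row at (219,423),(280,428),(339,432) now faces the robot.

```bash
python3 -m inch '[[0,0,5.2,0,0.4,2.5,8.5],[0,0,5.2,0,0.4,5,8.5],[0,0,5.2,0,0.4,7.5,8.5],[0,0,5.2,0,0.4,10,8.5],[0,0,5.2,0,0.4,10.1,8.5],[0,0,5.2,0,0.4,10.1,8.5],[0,0,5.2,0,0.4,10.1,4],[0,0,5.2,0,0.4,10.1,0.5],[0,0,5.2,0,0.4,10.1,0.5],[0,0,5.2,0,0.4,10.1,0.5],[0,0,5.2,0,0.4,10.1,0.5],[0,0,5.2,0,0.4,10.1,0.5]]';python3 -m inch '[[0,0,0,0,0,0,0.5],[0,0,0,0,0,0,0.5],[0,0,0,0,0,-1,0.5],[0,0,0,0,0,-2,0.5],[0,0,0,0,0,-3,0.5],[0,0,0,0,0,-3,0.5]]'; python3 - <<'E'
from h import *
delta(404,-40,65,87)
E
```

```text
t: 16.22
tool_pos: [364.1, -47.7, 37.6]
orientation: [0.724, 0.69, -0.001, 0.003]
force: [-1.2, 0.6, 4.7]
grip_width: 17.4
t: 16.72
tool_pos: [364.9, -47.8, 68.8]
orientation: [0.724, 0.69, -0.001, 0.003]
force: [-0.3, 0.0, -2.0]
grip_width: 17.1
t 16.7167 shift cm [0.97 3.87 0.39] rot [0.2 0.3 0.3] toolx [ 0.047  0.999 -0.006] y [ 0.999 -0.047  0.004] z [ 0.004 -0.006 -1.   ]
```

```bash
python3 -m inch '[[0.2,0.3,0.3,0.5,2,0.2,0.5],[0.2,0.3,0.3,0.8,4,0.3,0.5],[0.2,0.3,0.3,0.8,4.8,0.3,0.5],[0.2,0.3,0.3,0.8,5.3,0.3,0.5],[0.2,0.3,0.3,0.8,5.8,0.3,0.5],[0.2,0.3,0.3,0.8,6.2,0.3,0.5],[0.2,0.3,0.3,0.8,6.6,0.3,0.5],[0.2,0.3,0.3,0.8,7,0.3,0.5],[0.2,0.3,0.3,0.8,7.4,0.3,0.5],[0.2,0.3,0.3,0.8,7.8,0.3,0.5],[0.2,0.3,0.3,0.8,8.2,0.3,0.5],[0.2,0.3,0.3,0.8,8.5,0.3,0.5]]'; python3 - <<'E'
from h import *
delta(459,-40,66,87)
E
```

```text
t: 17.72
tool_pos: [450.2, -43.8, 66.0]
orientation: [0.725, 0.688, -0.0, 0.0]
force: [-1.5, -0.2, -1.4]
grip_width: 17.0
t 17.7167 shift cm [0.43 0.86 0.  ] rot [-0.  0. -0.] toolx [ 0.053  0.999 -0.001] y [ 0.999 -0.053 -0.   ] z [-0.    -0.001 -1.   ]
```

```bash
python3 -m inch '[[0,0,0,0,0.3,0,0.5],[0,0,0,0,0.6,0,0.5],[0,0,0,0,0.9,0,0.5],[0,0,0,0,0.9,0,0.5]]';python3 -m inch '[[0,0,0,0,0.2,0,0.5],[0,0,0,0,0.2,0,0.5],[0,0,0,0,0.3,0,0.5],[0,0,0,0,0.3,0,0.5]]';python3 -m inch '[[0,0,0,0,0.2,0,0.5],[0,0,0,0,0.2,0,0.5],[0,0,0,0,0.2,0,0.5]]'; python3 - <<'E'
from h import *
cam('side','side7.png',(130,80,350,320),2.5)
E
```

```text
t: 18.05
tool_pos: [459.9, -44.4, 66.0]
orientation: [0.725, 0.688, -0.0, 0.0]
force: [1.1, -0.6, -1.9]
grip_width: 17.5
t: 18.38
tool_pos: [460.3, -44.3, 65.4]
orientation: [0.726, 0.688, -0.002, -0.001]
force: [-6.4, -0.4, 2.5]
grip_width: 17.0
t: 18.63
tool_pos: [460.3, -44.2, 64.9]
orientation: [0.726, 0.688, -0.003, -0.003]
force: [-6.1, -1.0, 0.8]
grip_width: 17.0
```

Contact again at 460 with 6 N. Retract and park; check after.

```bash
python3 -m inch '[[0,0,0,0,-1,0,0.5],[0,0,0,0,-3,-0.2,0.5],[0,0,0,0,-5,-0.2,0.5],[0,0,0,0,-7,-0.2,0.5],[0,0,0,0,-9,0,0.5],[0,0,0,0,-9.7,0,0.5],[0,0,0,0,-9.7,0,0.5],[0,0,0,0,-9.7,0,0.5],[0,0,0,0,-9.7,0,0.5]]'; python3 - <<'E'
from h import *
delta(362,-48,37,87)
E
```

```text
t: 19.43
tool_pos: [365.4, -39.6, 66.3]
orientation: [0.726, 0.688, -0.002, -0.001]
force: [0.0, 0.5, -1.8]
grip_width: 17.2
t 19.4333 shift cm [-0.85 -0.28  2.94] rot [-0.3  0.1 -0. ] toolx [ 0.053  0.999 -0.002] y [ 0.999 -0.053 -0.006] z [-0.006 -0.001 -1.   ]
```

```bash
python3 -m inch '[[-0.3,0,0,-0.5,-0.3,1,0.5],[-0.3,0,0,-0.8,-0.3,2,0.5],[-0.3,0,0,-0.8,-0.3,2.8,0.5],[-0.3,0,0,-0.8,-0.3,3,0.5],[-0.3,0,0,-0.8,-0.3,3,0.5]]';python3 -m inch '[[0,0,0,0,0,0.1,0.5],[0,0,0,0,0,0.1,0.5],[0,0,0,0,0,0.1,2],[0,0,0,0,0,0.1,5],[0,0,0,0,0,0,8.5],[0,0,0,0,0,0,8.5],[0,0,0,0,0,0,8.5],[0,0,0,0,0,-3,8.5],[0,0,0,0,0,-6,8.5],[0,0,0,0,0,-9,8.5],[0,0,0,0,0,-12,8.5],[0,0,0,0,0,-12,8.5]]'; python3 - <<'E'
from h import *
cam('side','side8.png',(130,80,350,320),2.5);cam('top','top8.png',(185,115,365,265),4.4)
delta(535.7,-34.8,140,177)
E
```

```text
t: 19.85
tool_pos: [363.2, -48.2, 37.2]
orientation: [0.726, 0.688, -0.001, 0.001]
force: [-3.9, -1.3, 10.2]
grip_width: 17.5
t: 20.85
tool_pos: [366.5, -49.0, 162.3]
orientation: [0.726, 0.688, 0.001, 0.005]
force: [0.6, -0.3, 0.1]
grip_width: 85.3
t 20.95 shift cm [ 2.26 17.04  1.88] rot [  0.    0.3 -90.1] toolx [ 0.053  0.999 -0.004] y [ 0.999 -0.053  0.004] z [ 0.004 -0.004 -1.   ]
```

View pics/side8.png

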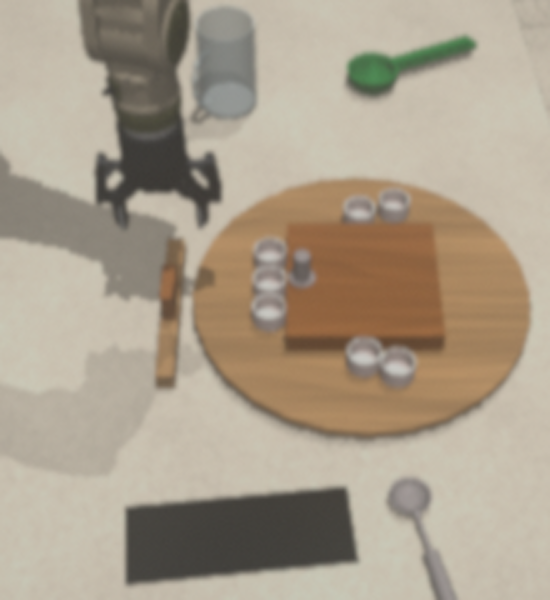

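Second row is flush, but on the first-row face (bottom) the ramekin at (397,366) looks off the block. Check from the top.

View pics/top8.png

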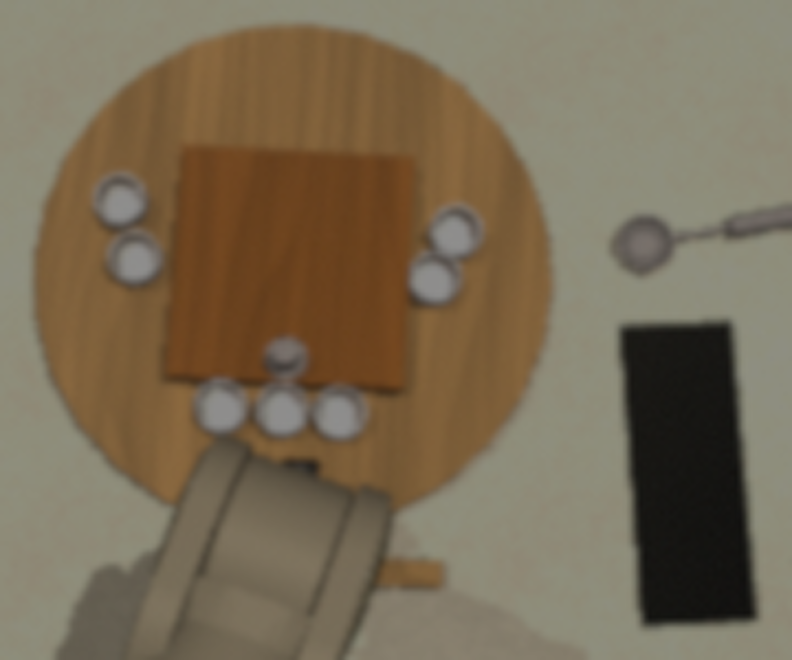

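```bash
python3 - <<'E'
from h import *
T=lambda u,v:(185+(u+.5)/4.4-.5,115+(v+.5)/4.4-.5)
print([onz('top',T(*p),50).tolist() for p in [(437,215),(435,277)]])
E
```

```text
[[660.2, -163.7, 50.0], [606.4, -161.4, 50.0]]
```

The knock: one first-row ramekin (455,232) is off the face by ~17 mm. I'll re-push that face from the right while the table is in this stop. First regrasp the bar.

```bash
python3 -m inch '[[0,0,0,0.1,-0.4,3,8.5],[0,0,0,0.1,-0.4,6,8.5],[0,0,0,0.1,-0.4,9,8.5],[0,0,0,0.1,-0.4,12,8.5],[0.2,0.2,0,0.1,-0.4,12.6,8.5],[0.2,0.2,0,0.1,-0.4,12.6,8.5],[0.2,0.2,0,0.1,-0.4,12.6,4],[0.2,0.2,0,0.1,-0.4,12.6,0.5],[0.2,0.2,0,0.1,-0.4,12.6,0.5],[0.2,0.2,0,0.1,-0.4,12.6,0.5],[0.2,0.2,0,0.1,-0.4,12.6,0.5],[0.2,0.2,0,0.1,-0.4,12.6,0.5]]';python3 -m inch '[[0,0,0,0,0,0,0.5],[0,0,0,0,0,0,0.5],[0,0,0,0,0,-2,0.5],[0,0,0,0,0,-5,0.5],[0,0,0,0,0,-8,0.5],[0,0,0,0,0,-11,0.5],[0,0,0,0,0,-11.5,0.5],[0,0,0,0,0,-11.5,0.5]]'; python3 - <<'E'
from h import *
delta(605,-245,150,-3)
T=lambda u,v:(185+(u+.5)/4.4-.5,115+(v+.5)/4.4-.5)
print([onz('top',T(*p),50).tolist() for p in [(455,232),(643,243)]])
E
```

```text
t: 21.95
tool_pos: [361.4, -47.7, 32.8]
orientation: [0.726, 0.688, 0.0, 0.001]
force: [-0.5, -0.4, -1.6]
grip_width: 17.4
t: 22.62
tool_pos: [362.7, -48.2, 149.6]
orientation: [0.726, 0.688, 0.001, 0.003]
force: [-0.6, -0.9, -2.2]
grip_width: 17.0
t 22.6167 shift cm [-18.36  25.24   0.15] rot [ 0.4 -0.2 89.9] toolx [ 0.053  0.999 -0.002] y [ 0.999 -0.053  0.006] z [ 0.006 -0.002 -1.   ]
[[645.3, -178.9, 50.0], [635.5, -338.6, 50.0]]
```

```bash
python3 -m inch '[[0,0,4,-1.5,0.5,0,0.5],[0,0,11,-3,1.5,0,0.5],[0,0,18,-4.5,3,0,0.5],[0,0,25,-6,5,0,0.5],[0,0,32,-8,7,0,0.5],[0,0,39,-10,9.5,0,0.5],[0,0,46,-12,12,0,0.5],[0,0,53,-14,14.5,0,0.5],[0,0,60,-16,17,0,0.5],[0,0,67,-17.5,20,0,0.5],[0,0,74,-18.4,23,0,0.5],[0,0,81,-18.4,25.2,0,0.5]]'; python3 - <<'E'
from h import *
delta(605,-245,63,-3)
E
```

```text
t: 23.62
tool_pos: [605.5, -247.4, 147.9]
orientation: [0.999, 0.048, 0.002, 0.001]
force: [0.4, -0.9, -2.2]
grip_width: 17.4
t 23.6167 shift cm [-0.05 -0.25  8.49] rot [ 0.1 -0.2  8.5] toolx [0.995 0.095 0.003] y [ 0.095 -0.995  0.002] z [ 0.003 -0.001 -1.   ]
```

```bash
python3 -m inch '[[0,0,4,0,-0.2,2,0.5],[0,0,8.5,0,-0.2,4,0.5],[0,0,8.5,0,-0.2,6,0.5],[0,0,8.5,0,-0.2,8,0.5],[0,0,8.5,0,-0.2,8.5,0.5],[0,0,8.5,0,-0.2,8.5,0.5]]'; python3 - <<'E'
from h import *
delta(607,-193,63,-3)
E
```

```text
t: 24.12
tool_pos: [603.5, -244.2, 59.2]
orientation: [1.0, -0.026, -0.001, -0.001]
force: [0.4, -0.7, -2.0]
grip_width: 17.8
t 24.1167 shift cm [ 0.08 -5.14 -0.37] rot [-0.1  0.1 -0. ] toolx [ 0.999 -0.053 -0.002] y [-0.053 -0.999 -0.002] z [-0.002  0.002 -1.   ]
```

```bash
python3 -m inch '[[0,0,0,0,-0.6,-0.2,0.5],[0,0,0,0,-1.2,-0.3,0.5],[0,0,0,0,-1.8,-0.3,0.5],[0,0,0,0,-2.3,-0.3,0.5],[0,0,0,0,-2.7,-0.3,0.5],[0,0,0,0,-3.1,-0.3,0.5],[0,0,0,0,-3.5,-0.3,0.5],[0,0,0,0,-3.9,-0.3,0.5],[0,0,0,0,-4.2,-0.3,0.5],[0,0,0,0,-4.5,-0.3,0.5],[0,0,0,0,-4.7,-0.3,0.5]]';python3 -m inch '[[0,0,0,0,-0.2,0,0.5],[0,0,0,0,-0.3,0,0.5],[0,0,0,0,-0.4,0,0.5],[0,0,0,0,-0.4,0,0.5]]';python3 -m inch '[[0,0,0,0,-0.2,0,0.5],[0,0,0,0,-0.2,0,0.5],[0,0,0,0,-0.2,0,0.5],[0,0,0,0,-0.2,0,0.5]]'
```

```text
t: 25.03
tool_pos: [605.9, -197.0, 62.3]
orientation: [1.0, -0.026, -0.001, -0.001]
force: [-0.6, -0.5, -2.1]
grip_width: 17.3
t: 25.37
tool_pos: [606.3, -194.4, 62.4]
orientation: [1.0, -0.027, -0.001, 0.001]
force: [0.9, -4.6, -2.8]
grip_width: 17.2
t: 25.7
tool_pos: [606.4, -194.3, 62.5]
orientation: [1.0, -0.028, -0.001, 0.002]
force: [-1.1, -5.9, -2.1]
grip_width: 17.7
```

```bash
python3 -m inch '[[0,0,0,0,1,0,0.5],[0,0,0,0,3,-0.2,0.5],[0,0,0,0,5,-0.5,0.5],[0,0,0,0,6,-3,0.5],[0,0,0,0,6,-6,0.5],[0,0,0,0,6,-7,0.5],[0,0,0,0,6,-7,0.5]]'; python3 - <<'E'
from h import *
delta(445,-380,90,2.4)
cam('top','top9.png',(185,115,365,265),4.4)
E
```

```text
t: 26.28
tool_pos: [605.2, -255.4, 136.2]
orientation: [1.0, -0.028, 0.002, 0.003]
force: [0.1, -0.7, -1.6]
grip_width: 17.0
t 26.2833 shift cm [-15.32  13.3    4.64] rot [ 0.4 -0.2 -5.6] toolx [ 0.998 -0.056  0.004] y [-0.056 -0.998  0.006] z [ 0.004 -0.007 -1.   ]
```

View pics/top9.png

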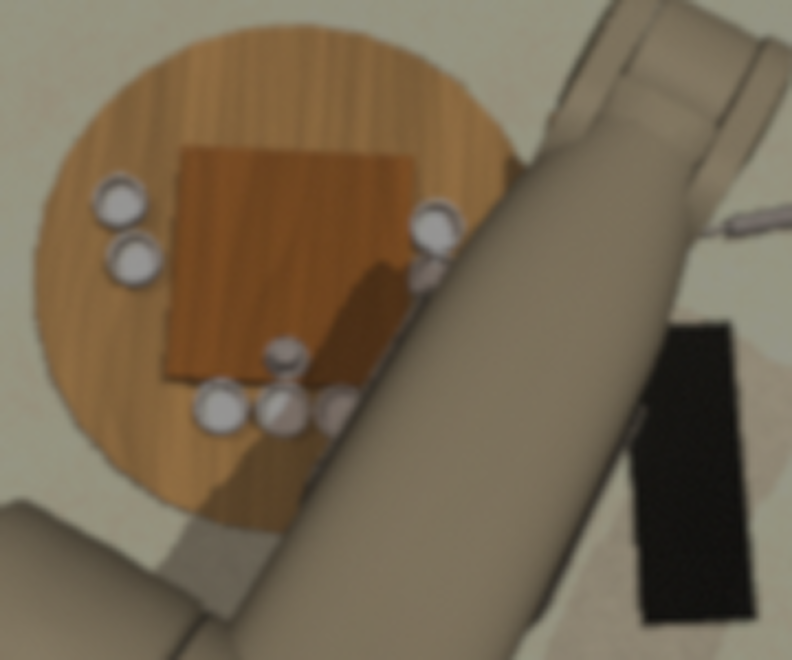

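The row is flush again ((437,229) and (432,275)). Now park on the mat.

```bash
python3 -m inch '[[0,0,-1,-2,1.7,0,0.5],[0,0,-2,-4,3.5,0,0.5],[0,0,-3,-6,5.2,0,0.5],[0,0,-4,-8,7,0,0.5],[0,0,-5,-10,8.7,0,0.5],[0,0,-5.6,-12,10.5,1,0.5],[0,0,-5.6,-14,12.2,2,0.5],[0,0,-5.6,-15.3,13.3,4,0.5],[0,0,-5.6,-15.3,13.3,5,0.5],[0,0,-5.6,-15.3,13.3,5,0.5],[0,0,-5.6,-15.3,13.3,5,0.5]]'; python3 - <<'E'
from h import *
delta(445,-380,37,2.4)
E
```

```text
t: 27.25
tool_pos: [443.5, -377.4, 82.6]
orientation: [1.0, 0.022, -0.001, 0.001]
force: [-0.7, -0.1, -1.8]
grip_width: 17.4
t 27.25 shift cm [0.14 0.26 4.56] rot [0.1 0.1 0.1] toolx [ 0.999  0.043 -0.001] y [ 0.043 -0.999  0.002] z [-0.001 -0.002 -1.   ]
```

```bash
python3 -m inch '[[0,0,0,0.1,0.3,1.5,0.5],[0,0,0,0.1,0.3,3,0.5],[0,0,0,0.1,0.3,4.2,0.5],[0,0,0,0.1,0.3,4.6,0.5],[0,0,0,0.1,0.3,4.7,0.5]]';python3 -m inch '[[0,0,0,0,0,0.05,0.5],[0,0,0,0,0,0.1,0.5],[0,0,0,0,0,0.1,2],[0,0,0,0,0,0.1,5],[0,0,0,0,0,0,8.5],[0,0,0,0,0,0,8.5],[0,0,0,0,0,0,8.5],[0,0,0,0,0,-3,8.5],[0,0,0,0,0,-6,8.5],[0,0,0,0,0,-9,8.5],[0,0,0,0,0,-12,8.5],[0,0,0,0,0,-12,8.5]]'; python3 - <<'E'
from h import *
delta(535.7,-34.8,150,177);delta(535.7,-34.8,150,-3)
E
```

```text
t: 27.67
tool_pos: [445.7, -379.6, 35.9]
orientation: [1.0, 0.023, -0.0, 0.001]
force: [0.1, 0.8, -1.2]
grip_width: 17.7
t: 28.67
tool_pos: [448.2, -382.1, 162.7]
orientation: [1.0, 0.022, 0.003, 0.005]
force: [0.9, -1.0, 1.0]
grip_width: 85.0
t 28.6667 shift cm [ 10.3  -34.32   0.99] rot [   0.6    0.8 -174.4] toolx [0.999 0.045 0.006] y [ 0.045 -0.999  0.01 ] z [ 0.006 -0.01  -1.   ]
t 28.6667 shift cm [ 10.3  -34.32   0.99] rot [ 0.5 -0.4  5.6] toolx [0.999 0.045 0.006] y [ 0.045 -0.999  0.01 ] z [ 0.006 -0.01  -1.   ]
```

```bash
python3 -m inch '[[0,0,0,0.8,-2.5,-0.5,8.5],[0,0,0,1.7,-5.5,-0.5,8.5],[0,0,0,2.6,-8.5,-0.5,8.5],[0,0,0,3.5,-11.5,-0.5,8.5],[0,0,0,4.4,-14.5,0,8.5],[0,0,0,5.3,-17.5,0,8.5],[0,0,0,6.2,-20.5,0,8.5],[0,0,0,7.1,-23.5,0,8.5],[0,0,0,8,-26.5,0,8.5],[0,0,0,8.9,-29.5,0,8.5],[0.5,-0.4,0,9.8,-32.5,0,8.5],[0.5,-0.4,0,10.3,-34.3,0,8.5]]';python3 -m inch '[[0,0,0,0,0,0,8.5],[0,0,0,0,0,0,8.5]]'; python3 - <<'E'
from h import *
delta(535.7,-34.8,67,2.4)
E
```

```text
t: 29.67
tool_pos: [535.9, -32.2, 159.6]
orientation: [1.0, 0.023, -0.001, 0.0]
force: [0.6, -1.0, -0.6]
grip_width: 84.6
t: 29.83
tool_pos: [535.9, -31.3, 159.2]
orientation: [1.0, 0.025, -0.001, 0.0]
force: [-0.3, 0.3, -0.1]
grip_width: 84.9
t 29.8333 shift cm [-0.02  0.35  9.22] rot [0.  0.1 0.4] toolx [ 0.999  0.049 -0.002] y [ 0.049 -0.999  0.   ] z [-0.002 -0.    -1.   ]
```

```bash
python3 -m inch '[[0,0,0,0,0.4,3,8.5],[0,0,0,0,0.4,6,8.5],[0,0,0,0,0.4,9,8.5],[0,0,0,0,0.4,9.2,8.5],[0,0,0,0,0.4,9.2,8.5],[0,0,0,0,0.4,9.2,5],[0,0,0,0,0.4,9.2,1],[0,0,0,0,0.4,9.2,1],[0,0,0,0,0.4,9.2,1],[0,0,0,0,0.4,9.2,1],[0,0,0,0,0.4,9.2,1],[0,0,0,0,0.4,9.2,1]]'; python3 - <<'E'
from h import *
s=ctrl.get_state();p=s['tool_pos']-[615,-39,0]
print(np.hypot(*p[:2]),np.degrees(np.arctan2(p[1],p[0])));delta(535.1,-34.8,67,3)
f=lambda d:(8*(1-np.cos(np.radians(d))),8*np.sin(np.radians(d)))
E
```

```text
t: 30.83
tool_pos: [536.5, -35.2, 68.5]
orientation: [1.0, 0.025, 0.0, 0.0]
force: [-2.6, -0.3, 5.7]
grip_width: 20.1
78.55246266167828 177.21329207064593
t 30.8333 shift cm [-0.14 -0.05  0.15] rot [ 0.  -0.  -0.2] toolx [0.999 0.049 0.   ] y [ 0.049 -0.999  0.   ] z [ 0. -0. -1.]
```

```bash
python3 -m inch '[[0,0,-3,-0.03,0.42,0,1],[0,0,-7,-0.04,0.97,0,1],[0,0,-12,0,1.67,0,1],[0,0,-17,0.12,2.36,0,1],[0,0,-22,0.28,3.04,0,1],[0,0,-27,0.51,3.7,0,1],[0,0,-32,0.79,4.34,0,1],[0,0,-37,1.13,4.95,0,1],[0,0,-42,1.51,5.53,0,1],[0,0,-46,1.86,5.96,0,1],[0,0,-50,2.24,6.38,0,1],[0,0,-50,2.24,6.38,0,1]]'; python3 - <<'E'
from h import *
s=ctrl.get_state();p=s['tool_pos'][:2]-[615,-39]
a0=np.arctan2(p[1],p[0]);print(np.hypot(*p),np.degrees(a0))
M=R.from_quat(s['orientation']).as_matrix()
for d in (5,10,15,20,25,30,34,37,267.1-np.degrees(a0)%360):
    a=a0+np.radians(d); w=np.array([np.cos(a)*80-p[0],np.sin(a)*80-p[1],0])
    print(round(d,1),(M.T@w/10).round(2)[:2])
E
```

```text
t: 31.83
tool_pos: [564.3, -99.6, 68.5]
orientation: [0.895, 0.446, 0.001, 0.002]
force: [2.9, -4.0, -5.5]
grip_width: 20.4
79.03035670767063 -129.8778937427929
5 [-0.1   0.69]
10 [-0.05  1.39]
15 [0.07 2.08]
20 [0.25 2.75]
25 [0.48 3.41]
30 [0.77 4.04]
34 [1.04 4.53]
37 [1.27 4.88]
37.0 [1.27 4.88]
```

```bash
python3 -m inch '[[0,0,-5,-0.05,0.69,0,1],[0,0,-10,-0.02,1.39,0,1],[0,0,-15,0.1,2.08,0,1],[0,0,-20,0.28,2.75,0,1],[0,0,-25,0.5,3.41,0,1],[0,0,-30,0.8,4.04,0,1],[0,0,-34,1.06,4.53,0,1],[0,0,-37,1.27,4.88,0,1],[0,0,-37,1.27,4.88,0,1],[0,0,-37,1.27,4.88,0,1]]'; python3 -m inch '[[0,0,0,0,0,0,4],[0,0,0,0,0,0,8.5],[0,0,0,0,0,0,8.5],[0,0,0,0,0,0,8.5],[0,0,0,0,0,0,8.5],[0,0,0,0,0,-3,8.5],[0,0,0,0,0,-6,8.5],[0,0,0,0,0,-9,8.5],[0,0,0,0,0,-9,8.5],[0,0,0,0,0,-9,8.5]]';python3 - <<'E'
from h import *
delta(446,-380,140,2.4)
E
```

```text
t: 32.67
tool_pos: [609.8, -118.6, 68.5]
orientation: [0.707, 0.707, -0.001, 0.002]
force: [-5.3, -1.5, 3.3]
grip_width: 20.2
t: 33.5
tool_pos: [611.5, -118.9, 161.2]
orientation: [0.708, 0.707, 0.0, 0.004]
force: [-0.6, 0.8, -1.8]
grip_width: 84.9
t 33.5 shift cm [-26.12 -16.52   2.16] rot [ 0.5 -0.  87.5] toolx [ 0.001  1.    -0.005] y [ 1.    -0.001  0.006] z [ 0.006 -0.005 -1.   ]
```

```bash
python3 -m inch '[[0,0,7,-2.2,-1.4,0,8.5],[0,0,14,-4.4,-2.8,0,8.5],[0,0,21,-6.6,-4.2,0,8.5],[0,0,28,-8.8,-5.6,0,8.5],[0,0,35,-11,-7,0,8.5],[0,0,42,-13.2,-8.4,0,8.5],[0,0,49,-15.4,-9.8,0,8.5],[0,0,56,-17.6,-11.2,0,8.5],[0,0,63,-20,-12.6,0,8.5],[0,0,70,-22,-14,0,8.5],[0,0,77,-24.5,-15.5,1,8.5],[0,0,84,-26.1,-16.5,2,8.5]]'; python3 - <<'E'
from h import *
delta(446,-380,36,2.4)
cam('top','top10.png',(185,115,365,265),4.4)
cam('side','side10.png',(130,80,350,320),2.5)
E
```

```text
t: 34.5
tool_pos: [444.9, -381.6, 140.6]
orientation: [0.999, 0.048, 0.003, 0.003]
force: [0.1, -0.3, 1.0]
grip_width: 85.1
t 34.5 shift cm [ 0.07 -0.22 10.46] rot [ 0.4 -0.3  3.1] toolx [0.995 0.096 0.005] y [ 0.096 -0.995  0.006] z [ 0.006 -0.006 -1.   ]
```

View pics/top10.png

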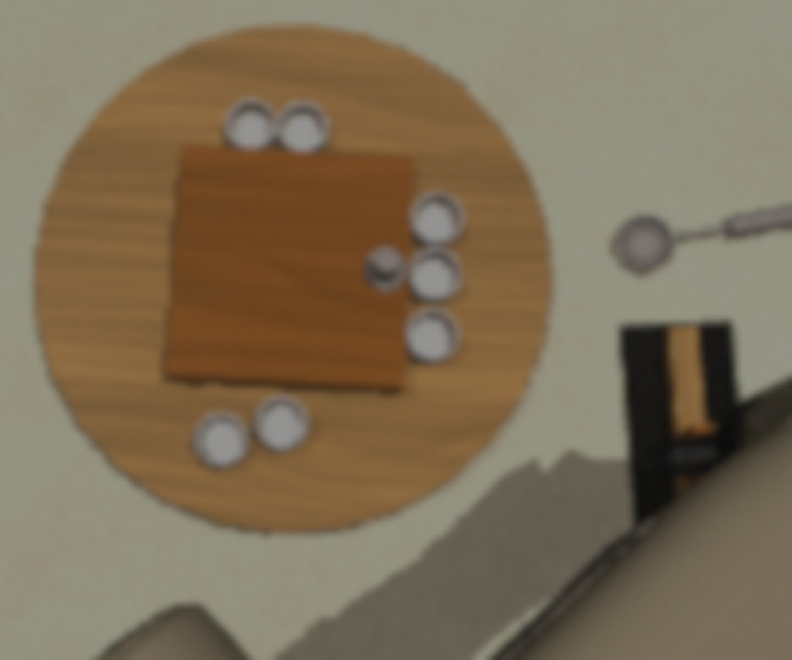

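Third stop reached; first and second rows still flush; third row at (222,438),(281,424) faces the robot; bar stands on its mat. Grasp it.

```bash
python3 -m inch '[[0.4,-0.3,3.1,0.1,-0.2,3,8.5],[0.4,-0.3,3.1,0.1,-0.2,6,8.5],[0.4,-0.3,3.1,0.1,-0.2,9,8.5],[0.4,-0.3,3.1,0.1,-0.2,10.4,8.5],[0.4,-0.3,3.1,0.1,-0.2,10.4,8.5],[0.4,-0.3,3.1,0.1,-0.2,10.4,8.5],[0.4,-0.3,3.1,0.1,-0.2,10.4,4],[0.4,-0.3,3.1,0.1,-0.2,10.4,0.5],[0.4,-0.3,3.1,0.1,-0.2,10.4,0.5],[0.4,-0.3,3.1,0.1,-0.2,10.4,0.5],[0.4,-0.3,3.1,0.1,-0.2,10.4,0.5],[0.4,-0.3,3.1,0.1,-0.2,10.4,0.5]]';python3 -m inch '[[0,0,0,0,0,0,0.5],[0,0,0,0,0,0,0.5],[0,0,0,0,0,-3,0.5],[0,0,0,0,0,-6,0.5],[0,0,0,0,0,-9,0.5],[0,0,0,0,0,-9.2,0.5],[0,0,0,0,0,-9.2,0.5]]'; python3 - <<'E'
from h import *
delta(404,-22,130,87)
E
```

```text
t: 35.6
tool_pos: [445.0, -379.7, 35.4]
orientation: [1.0, 0.022, -0.001, -0.001]
force: [0.6, 0.2, -1.9]
grip_width: 17.2
t: 36.18
tool_pos: [446.2, -381.2, 129.5]
orientation: [1.0, 0.022, 0.001, 0.0]
force: [0.1, 0.1, -1.8]
grip_width: 17.2
t 36.1833 shift cm [ -2.67 -36.07  -0.08] rot [  0.1  -0.  -84.5] toolx [0.999 0.043 0.001] y [ 0.043 -0.999  0.001] z [ 0.001 -0.001 -1.   ]
```

```bash
python3 -m inch '[[0,0,-7,-0.3,-2.7,0,0.5],[0,0,-14,-0.6,-5.6,0,0.5],[0,0,-21,-0.9,-8.7,0,0.5],[0,0,-28,-1.2,-11.8,0,0.5],[0,0,-35,-1.5,-15,0,0.5],[0,0,-42,-1.7,-18,0,0.5],[0,0,-49,-1.9,-21,0,0.5],[0,0,-56,-2.1,-24,0,0.5],[0,0,-63,-2.3,-27,0,0.5],[0,0,-70,-2.5,-30,0,0.5],[0,0,-77,-2.7,-33,0,0.5],[0,0,-84,-2.7,-36,0,0.5]]'; python3 -m inch '[[0,0,0,0,0,0,0.5],[0,0,0,0,0,0,0.5]]'; python3 - <<'E'
from h import *
delta(403,-22,64,87)
E
```

```text
t: 37.18
tool_pos: [401.6, -21.0, 127.6]
orientation: [0.727, 0.687, -0.001, -0.001]
force: [1.0, -0.1, -1.4]
grip_width: 17.2
t: 37.35
tool_pos: [399.6, -19.2, 125.9]
orientation: [0.726, 0.688, -0.002, -0.002]
force: [-0.4, -0.3, -2.2]
grip_width: 17.7
t 37.35 shift cm [-0.26  0.39  6.19] rot [-0.3 -0.  -0.1] toolx [0.053 0.999 0.001] y [ 0.999 -0.053 -0.006] z [-0.006  0.001 -1.   ]
```

```bash
python3 -m inch '[[-0.3,0,0,-0.2,0.3,2.5,0.5],[-0.3,0,0,-0.2,0.4,5,0.5],[-0.3,0,0,-0.2,0.4,6.2,0.5],[-0.3,0,0,-0.2,0.4,6.2,0.5],[-0.3,0,0,-0.2,0.4,6.2,0.5]]';python3 -m inch '[[0,0,0,0,1,0,0.5],[0,0,0,0,1.6,0,0.5],[0,0,0,0,2.1,0,0.5],[0,0,0,0,2.5,0,0.5],[0,0,0,0,2.9,0,0.5],[0,0,0,0,3.3,0,0.5],[0,0,0,0,3.7,0,0.5],[0,0,0,0,4.1,0,0.5],[0,0,0,0,4.5,0,0.5],[0,0,0,0,4.8,0,0.5],[0,0,0,0,4.8,0,0.5]]'; python3 - <<'E'
from h import *
delta(460,-22,64,87)
E
```

```text
t: 37.77
tool_pos: [402.0, -22.0, 62.9]
orientation: [0.727, 0.687, -0.001, -0.002]
force: [-0.4, -0.0, -1.5]
grip_width: 17.0
t: 38.68
tool_pos: [450.7, -24.7, 62.7]
orientation: [0.726, 0.687, -0.001, -0.002]
force: [-1.5, -0.2, -1.5]
grip_width: 17.6
t 38.6833 shift cm [ 0.33  0.91 -0.13] rot [-0.2 -0.1 -0.2] toolx [0.056 0.998 0.001] y [ 0.998 -0.056 -0.003] z [-0.003  0.001 -1.   ]
```

```bash
python3 -m inch '[[0,0,0,0,0.3,0,0.5],[0,0,0,0,0.6,0,0.5],[0,0,0,0,0.9,0,0.5],[0,0,0,0,1,0,0.5]]';python3 -m inch '[[0,0,0,0,0.2,0,0.5],[0,0,0,0,0.2,0,0.5],[0,0,0,0,0.3,0,0.5],[0,0,0,0,0.3,0,0.5]]';python3 -m inch '[[0,0,0,0,0.2,0,0.5],[0,0,0,0,0.2,0,0.5],[0,0,0,0,0.2,0,0.5]]'
```

```text
t: 39.02
tool_pos: [460.8, -25.3, 62.6]
orientation: [0.726, 0.687, -0.001, -0.002]
force: [-2.7, -0.1, -0.6]
grip_width: 17.5
t: 39.35
tool_pos: [461.1, -25.0, 61.9]
orientation: [0.726, 0.687, -0.003, -0.004]
force: [-5.9, 0.6, 1.3]
grip_width: 17.3
t: 39.6
tool_pos: [461.2, -24.8, 61.4]
orientation: [0.726, 0.687, -0.004, -0.005]
force: [-5.6, -0.7, -0.2]
grip_width: 17.4
```

Contact at 461 again. Retract, rise, and return to the mat.

```bash
python3 -m inch '[[0,0,0,0,-1,0,0.5],[0,0,0,0,-3,-0.2,0.5],[0,0,0,0,-5,-0.2,0.5],[0,0,0,0,-6,-3,0.5],[0,0,0,0,-6,-6,0.5],[0,0,0,0,-6,-7,0.5],[0,0,0,0,-6,-7,0.5]]'; python3 - <<'E'
from h import *
delta(445,-379,110,2.4)
E
```

```text
t: 40.18
tool_pos: [404.6, -22.2, 135.2]
orientation: [0.726, 0.687, -0.002, -0.002]
force: [0.8, -0.3, -0.8]
grip_width: 17.1
t 40.1833 shift cm [-35.4    6.03   2.48] rot [-0.3  0.2 84.4] toolx [0.056 0.998 0.   ] y [ 0.998 -0.056 -0.005] z [-0.005  0.001 -1.   ]
```

```bash
python3 -m inch '[[0,0,7,-2.7,0.4,0,0.5],[0,0,14,-5.6,0.8,0,0.5],[0,0,21,-8.7,1.3,0,0.5],[0,0,28,-11.8,1.8,0,0.5],[0,0,35,-15,2.4,0,0.5],[0,0,42,-18,3,0,0.5],[0,0,49,-21,3.6,0,0.5],[0,0,56,-24,4.2,0.5,0.5],[0,0,63,-27,4.8,1,0.5],[0,0,70,-30,5.4,1.5,0.5],[0,0,77,-33,5.8,2,0.5],[0,0,84,-35.4,6,2.5,0.5]]'; python3 -m inch '[[0,0,0,0,0,0,0.5],[0,0,0,0,0,0,0.5]]'; python3 - <<'E'
from h import *
delta(445,-379,36,2.4)
E
```

```text
t: 41.18
tool_pos: [444.7, -381.3, 108.0]
orientation: [1.0, 0.021, -0.003, -0.0]
force: [0.9, -0.7, -1.4]
grip_width: 17.2
t: 41.35
tool_pos: [443.9, -382.2, 105.7]
orientation: [1.0, 0.02, -0.003, -0.001]
force: [-0.4, -0.5, -1.9]
grip_width: 17.3
t 41.35 shift cm [ 0.17 -0.29  6.97] rot [-0.2  0.4 -0.1] toolx [ 0.999  0.041 -0.007] y [ 0.041 -0.999 -0.003] z [-0.007  0.002 -1.   ]
```

```bash
python3 -m inch '[[-0.2,0.4,0,0.1,-0.3,2,0.5],[-0.2,0.4,0,0.1,-0.3,4,0.5],[-0.2,0.4,0,0.1,-0.3,6,0.5],[-0.2,0.4,0,0.1,-0.3,7,0.5],[-0.2,0.4,0,0.1,-0.3,7,0.5],[-0.2,0.4,0,0.1,-0.3,7,0.5]]';python3 -m inch '[[0,0,0,0,0,0.05,0.5],[0,0,0,0,0,0.1,0.5],[0,0,0,0,0,0.1,2],[0,0,0,0,0,0.1,5],[0,0,0,0,0,0,8.5],[0,0,0,0,0,0,8.5],[0,0,0,0,0,0,8.5],[0,0,0,0,0,-3,8.5],[0,0,0,0,0,-6,8.5],[0,0,0,0,0,-9,8.5],[0,0,0,0,0,-12,8.5],[0,0,0,0,0,-12,8.5]]'; python3 -m inch '[[0,0,0,-1,3,-3,8.5],[0,0,0,-2,6,-3,8.5],[0,0,0,-4,9,-3,8.5],[0,0,0,-6,12,-3,8.5],[0,0,0,-8,15,-3,8.5],[0,0,0,-10,18,-3,8.5],[0,0,0,-12,20,-3,8.5],[0,0,0,-12,20,-3,8.5]]'; python3 - <<'E'
from h import *
cam('top','top11.png',(185,115,365,265),4.4)
cam('side','side11.png',(130,80,350,320),2.5)
E
```

```text
t: 41.85
tool_pos: [444.3, -377.6, 35.6]
orientation: [1.0, 0.021, 0.0, 0.0]
force: [0.3, -0.1, -2.5]
grip_width: 17.2
t: 42.85
tool_pos: [446.7, -380.4, 162.4]
orientation: [1.0, 0.021, 0.003, 0.004]
force: [0.3, -1.1, 0.2]
grip_width: 85.1
t: 43.52
tool_pos: [331.0, -589.5, 192.1]
orientation: [1.0, 0.018, 0.003, 0.005]
force: [0.8, -0.1, 0.1]
grip_width: 85.4
```

View pics/top11.png

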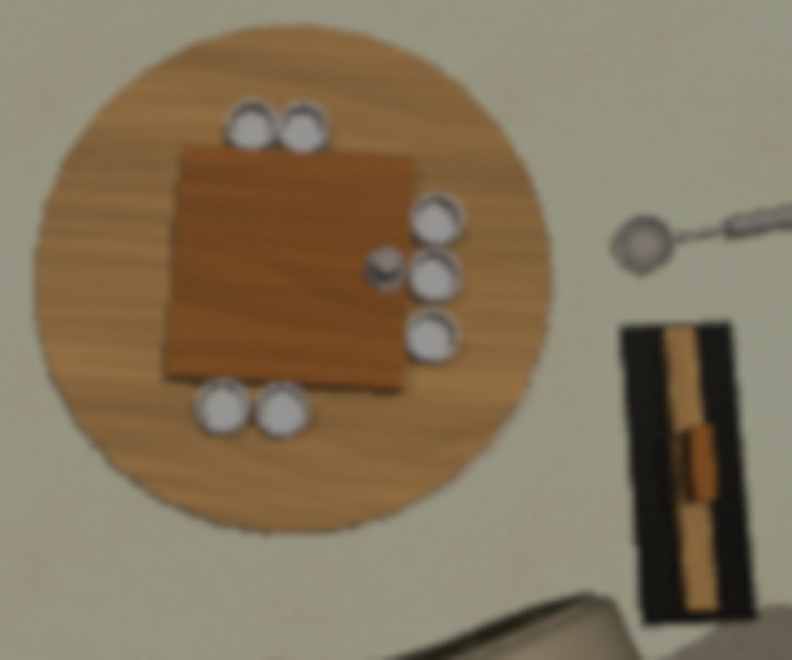

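View pics/side11.png

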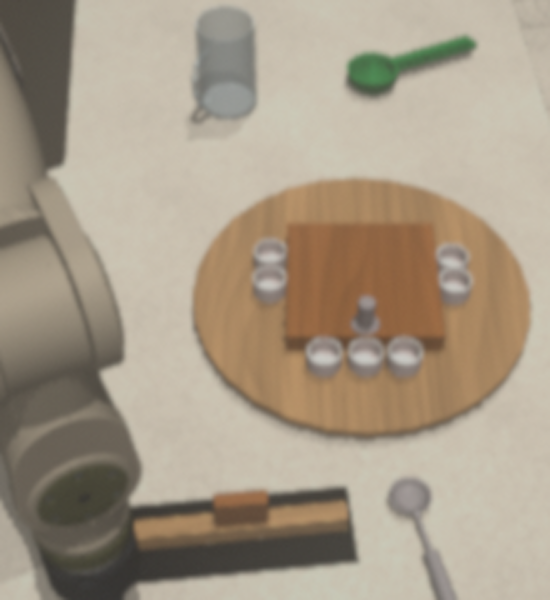

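All three rows look flush and upright in both views. The bar stands centred lengthwise on the mat, and the jug, squeezer and ladle are where they were. Handing in.

```bash
python3 -c "
from plant import ctrl
print(ctrl.close_job())"
```

```text
the job is handed in; nothing more can be done
None
```

I handed the job in with all three rows pushed flush against their faces. The table is in its third click stop and the straightedge stands lengthwise on the middle of its mat. The hand-in gives no verdict, so these results rest on my own checks.

- **Rows:** Each push ended in firm contact at about 6 N. The bar stopped 460–461 mm ahead of the robot in all three rows.
- **The knock:** One first-row ramekin moved about 17 mm off its face while the table was in the second stop. I pushed that row flush again from the side before the last turn.
- **Turning:** I turned the table by gripping the post and following its arc. Before the turns I parked the bar once on the counter and once on its mat.
- **Last pictures:** The top and side views at about 43 s show all seven ramekins (two, three and two) upright and touching their faces. The table is square in its stop. The jug, squeezer and ladle are where they started, by eye.

No check failed or disagreed at the end. I judged flushness in the final pictures by eye rather than measuring it again. The bar was released 1–2 mm from my estimate of the mat's centre.

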